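# Index the gluing dial by one nest with its hand wheel

## Task

Bring the open-topped puck under the glue nozzle: with the fingertips push the lock lever out by its upright knob, away from the wheel until its roller is well clear of the index disc, push the hand wheel clockwise (seen from above) by its upright handle through exactly one full turn, then push the lever back in until its roller is fully home in the disc's notch. Push only and keep it light: grip or lift nothing, leave all three pucks sitting in their nests and do not disturb the things lying round about.

Things in the scene. Friction and masses are not known exactly. Their poses are not given: they have to be found in the camera images.
- fixture: Fixed grey cast base, pear-shaped, of a gluing fixture. Origin on the hand wheel's upright axis at bench level; z up, x from the wheel toward the dial (to the left seen from the robot), y roughly toward the robot. Flange 14 mm thick, radius 95 mm round the wheel axis, 108 mm round the dial axis at x = 172 mm. A post at x = 294 mm, 199 mm tall, holds the glue bottle nozzle-down, its top at 209 mm
- wheel_axis (a point): point on the wheel's axis, 100 mm above the bench. The wheel is dark steel: four spokes, a round rim of 65 mm mean radius and 15 mm thickness (top 108 mm above the bench), hub up to 116 mm. Below it on the same shaft is the flat index disc (radius 50 mm, 54 to 64 mm above the bench) with one V notch in its edge
- wheel_handle (a point): half-way up the wheel's upright black handle, 135 mm above the bench, 65 mm from the wheel's axis. A round post, 20 mm in diameter, standing on the rim from 108 to 159 mm above the bench. It starts on the wheel's far side (fixture -y), the place where the notch faces the lock roller. Clockwise takes it first to the right (fixture -x), then toward the robot (+y), then left (+x)
- index_wheel (a joint): angle of the hand wheel, rad; 0 at the start, grows when turned clockwise seen from above; one full turn is 6.283. About 2 N at the handle turns it once unlocked; it stays where it is left and does not coast. Enclosed gears (6 to 1) turn the dial the other way, one nest per turn of the wheel
- lever_pivot (a point): the lock lever's upright pivot pin, 70 mm above the bench, at x = -58, y = -55 mm in the fixture's frame. The lever is a flat steel bar along the wheel's right side from here to the knob, 67 to 73 mm above the bench, with a 10 mm roller on its underside 57 mm from the pivot, which sits in the index disc's notch
- lever_knob (a point): half-way up the upright black knob at the free end of the lock lever, 105 mm above the bench. Knob: round, 14 to 19 mm in diameter, from 73 to 121 mm above the bench. With the lever home it stands at x = -60, y = +88 mm in the fixture's frame (near side of the wheel, to the right), 143 mm from the lever's pivot
- lock_lever (a joint): angle of the lock lever, rad: 0 = home, roller in the notch, wheel locked (start); grows as the knob swings right, away from the wheel (fixture -x), 14 mm per 0.1 rad, to a rubber stop at 0.32. Roller clear of the disc above 0.19. 2 N at the knob moves it; it stays put. Pushed in to its rubber stop, the roller centres the wheel if within 0.1 rad of a whole turn, else the disc's edge stops it
- dial (a joint): angle of the dial, rad, counter-clockwise from above: one sixth of the wheel's angle. The dial is an aluminium plate of 105 mm radius, top 62 mm above the bench, with six nests at 63 mm radius, each marked by a ring and small upright pins 14 mm tall
- puck_c: the open-topped black puck (no white cap, a pale ring round its open top), 54 mm across and 42 mm tall, loose in the nest just before the nozzle, one sixth of a turn clockwise from it. Origin at the centre of its underside, z up
- puck_b: black puck with a flat white cap, 54 mm across, 44 mm tall, loose in the nest that starts under the nozzle. Origin at the centre of its underside
- puck_a: another black puck with a flat white cap, same size, loose in the nest just past the nozzle. Origin at the centre of its underside
- nest_a (a point): centre of puck_a's nest on the dial's top face; moves with the dial
- nest_b (a point): centre of puck_b's nest, likewise
- nest_c (a point): centre of puck_c's nest, likewise
- nozzle_tip (a point): tip of the downward black nozzle of the fixed red glue bottle, 117 mm above the bench, over the dial's left end (fixture +x)
- cap_a: loose white cap, 48 mm across and 9 mm high, on the bench on the near side of the dial; leave alone. Origin under its centre
- tweezers: loose steel tweezers, 118 mm long, on the bench beyond the fixture; leave alone. Origin under the middle
- marker: loose black marker pen, 118 mm long, near the bench's front edge at the right; leave alone
- ring_gauge: loose steel plug gauge, 32 mm across and 40 mm tall, at the right; leave alone
- driver_red: loose screwdriver, 180 mm long, at the right; leave alone
- side_cutter: loose side cutter, 127 mm long, lying flat at the left; leave alone
- tape_0: loose roll of brown tape lying flat, about 70 mm across and 24 mm high, at the left; leave alone

How it is judged (in metres and radians):
On the way, in this order (a step that is already met when the one before it is completed fails the run):
1. the lock lever is pushed out, roller clear of the disc, the wheel still at its start (value of joint lock_lever above 0.2 rad and value of joint index_wheel between -0.2 and 0.2 rad), for 0.1 s.
2. the wheel is half-way round clockwise with the lever still out (value of joint lock_lever above 0.18 rad and value of joint index_wheel above 3 rad), for 0.1 s.
3. the wheel is brought to one full turn (within 0.2 rad), the lever still out (value of joint lock_lever above 0.18 rad and value of joint index_wheel between 6.083 and 6.483 rad), for 0.1 s.
At the end, for the whole second after the job is handed in: The lock lever is home (below 0.03 rad), the wheel at rest one full turn on from its start (6.283 within 0.06 rad), the open puck upright with its axis within 8 mm of the nozzle, and each puck within 8 mm of its nest's centre (value of joint lock_lever below 0.03 rad and value of joint index_wheel between 6.223 and 6.343 rad and horizontal distance between puck_c and nozzle_tip below 0.008 m and angle between puck_c's own z axis and vertical below 0.1 rad and distance between puck_a and nest_a below 0.008 m and distance between puck_b and nest_b below 0.008 m and distance between puck_c and nest_c below 0.008 m and angular speed of index_wheel below 0.05 rad/s); the robot touches nothing.
It fails at once if a puck is lifted or knocked out of its nest (over 12 mm off its centre) (distance between puck_a and nest_a above 0.012 m or distance between puck_b and nest_b above 0.012 m or distance between puck_c and nest_c above 0.012 m).
It fails at once if the wheel or the lever is gripped or shoved hard (over 40 N from the fingers) (contact force between the fingers and index_wheel above 40 N or contact force between the fingers and lock_lever above 40 N).
It fails at once if a bystander is moved by more than 20 mm (distance of any of cap_a, tweezers, marker, ring_gauge, driver_red, side_cutter, tape_0 from where it was at the start of the episode above 0.02 m).
It also fails if it takes over 72 s, if anything falls off the work surface, if the arm or the gripper's body presses on something with over 40 N, if the wrist force passes 120 N, or if a joint passes its speed limit or range.

## Robot

A 7-joint arm with a two-finger parallel gripper is mounted at the origin on a cart in front of the work surface, level with it; the furniture and walls round the work are solid. World frame = base frame: x ahead of the robot, y to its left, z up, the work surface at z = 0. Lengths are in mm, angles in rad, forces in N, time in s.
With the tool pointing down it reaches from about 425 to 975 mm from the base axis. Payload 16.7 kg.
Tool frame: the origin (TCP) lies on the centre line of the jaws, within the pads' length; the fingertips stand 19 mm ahead of it and the grasp point (between the pads) is the TCP (manip.nose_length is the distance from the TCP to the fingertips, in mm); z points along the fingers, y is the line along which they close (so a half turn about z gives the same grasp; the last joint's range is limited). The gripper opens to 85 mm and grips with 20 to 120 N. Pads are 22 mm wide; open, the fingers measure 114 mm over their backs; the gripper's body (76 mm by 85 mm) begins 54 mm behind the grasp point. The pads swing forward as they close: fully open they stand 13 mm farther back than shut.
Start: joints at [0.997, 0.426, 0.074, 1.606, -0.034, 1.111, -0.067], TCP at [278.159, -614.984, 250.302] pointing down, gripper open.
Joint ranges: [-2.85, 2.85], [-0.5, 2.14], [-1.23, 1.37], [0.21, 2.46], [-1.02, 4.16], [0.16, 2.05], [-2.73, 2.73]. Speed limits (rad/s): [1.89, 1.89, 2.39, 2.39, 3.01, 3.01, 3.01].

## Interface

Orientations are given as a unit quaternion [x, y, z, w].
In Python, from plant import readout, viewer, manip gives the robot as it stands.
- The arm moves only by the tool move_arm, never from a script. Its argument "plan" is a list that holds one entry, the list of rows, each a list of 7 numbers: the shift along the tool's x, y, z in m, then the turn, a rotation vector about the tool's x, y, z in rad, then the opening, from 0 (shut) to 1 (fully open). In form: [[[dx, dy, dz, wx, wy, wz, hand], ...]]. A call has 1 to 8 rows; each row shifts and turns the commanded pose from where the row before left it, along the tool's axes as they then stand; what a row does not reach is not made up. A row lasts 1/12 s, in which the tool goes at most 41.7 mm and 7.16 degrees, less where a joint would pass 70% of its speed; a pose out of reach is approached as far as the arm can. A call is refused whole if a number of a shift passes 0.0417 or a number of a turn 0.125, either way. A call with a gripper value outside its range is refused whole. The fingers move at their own pace and stop on an object; the grip force is fixed at half the most. Time passes only in rows, so rows that do not move let the fingers close. It gives the time, the measured TCP pose, the force, the opening and the grip force at its end, in the units of the state.
- readout.observe(): the state, without advancing time (a new reading comes with each control period).
- viewer.get_image(name): name is "scene" or "top" or "wrist"; returns a dict with "frame" (480x640x3 uint8, red, green, blue), "mtx" (3x3 intrinsics, pixels), "xyz" and "attitude" of the camera in the world; the wrist camera has in their place "tool_from_camera" (4x4, takes a point from camera to tool coordinates, whose origin is the TCP and whose axes are the flange's). Camera axes: x right, y up, looking along -z (the intrinsics and any distortion apply to the point x, -y, -z); pixel columns grow to the right and rows downward; lengths in mm; the calibration is good to about 2 mm. A picture is of the moment at which its call begins: read the wrist's pose just before it. There is no depth.
- manip.sign_off(): hands the job in; it is judged then, once.
The state is a dict: "t": time; "qpos": joint angles; "joint_velocities": joint speeds; "tau": joint torques, N m; "tcp_pos": TCP position; "eef_rot": TCP orientation; "wrist_force": force on the tool from outside, world axes, zero at the start; "moment": the same for the moment, N m; "grip_width": opening from 0.0 (shut) to 1.0 (fully open); "gripper_force": force on a finger pad.
Only numpy, scipy, OpenCV 4.12 (cv2) and the standard library are available. Lean on these libraries where they do the work, as an engineer would, in place of code of your own. Each camera call takes 0.05 s, during which the arm holds its last target. There are 200 camera calls.

## Working session

There is one attempt and no reset: what is moved stays moved. The work goes in short steps, Python scripts to look and compute and a tool call to move; the robot and the scene stay as the last step left them, time stands still between calls to the robot, and variables do not carry over. Pictures are saved under pics/ and viewed, at most 10 in all, crops included, and the job is handed in when it is done.

Besides the shell and the picture viewer there is one more tool, called as name(argument=value, ...) on one line, values as JSON. move_arm: Moves the arm, as the interface text tells. Its arguments: {"type":"object","properties":{"plan":{"type":"array"}},"required":["plan"]}

```bash
mkdir -p pics; ls
python3 - <<'E'
from plant import readout, viewer, manip
import cv2
print(readout.observe())
for n in ("top","scene"):
    d=viewer.get_image(n); cv2.imwrite(f"pics/{n}0.png",d["frame"][:,:,::-1]); print(n,d["mtx"],d["xyz"],d["attitude"],[k for k in d])
print(manip.nose_length)
E
```

```text
pics
{'t': 0.0, 'qpos': array([ 0.99648135,  0.42674647,  0.07386425,  1.60660771, -0.03413775,
        1.11080418, -0.0670745 ]), 'joint_velocities': array([-8.54292208e-04,  2.15098510e-03,  2.24580551e-03,  8.44383621e-05,
       -8.65968478e-04, -6.83813868e-04, -1.71046840e-03]), 'tau': array([ 2.15652966e-03, -9.49808550e+01,  3.76257509e+00, -4.63515186e+01,
        1.93544256e-02,  9.98569391e-03,  1.50125322e-05]), 'tcp_pos': array([ 278.02083425, -614.66117262,  249.60101341]), 'eef_rot': array([ 9.77529711e-01,  2.10796673e-01, -1.71370202e-04, -6.30051469e-04]), 'wrist_force': array([-0.83044428, -0.01007396,  0.70063161]), 'moment': array([-0.01254208, -0.02212198,  0.01214997]), 'gripper_force': 0.0, 'grip_width': 1.0006728548101598}
top [[554.0358307    0.         322.28159794]
 [  0.         554.0358307  233.57260289]
 [  0.           0.           1.        ]] [ 253.27292977  -23.75717227 1527.71069645] [ 0.07977833 -0.07579949 -0.69346684  0.71203483] ['frame', 'mtx', 'xyz', 'attitude']
scene [[475.1063141    0.         318.29464501]
 [  0.         475.1063141  241.92835352]
 [  0.           0.           1.        ]] [112.27201389 700.52899042 928.67744173] [-0.10320577  0.37702255  0.88545289 -0.25134785] ['frame', 'mtx', 'xyz', 'attitude']
19.0
```

View pics/top0.png

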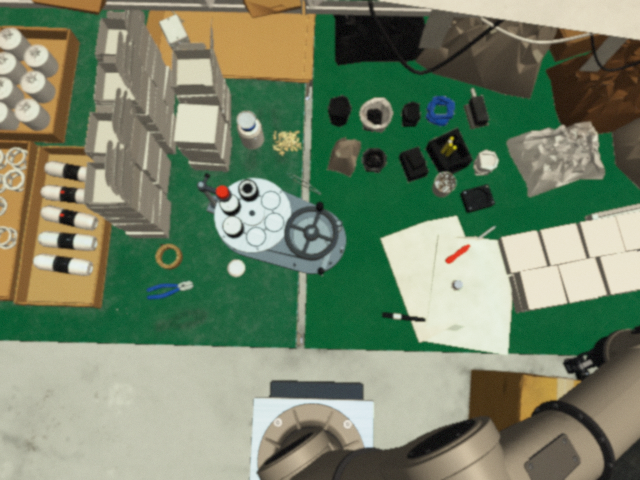

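View pics/scene0.png

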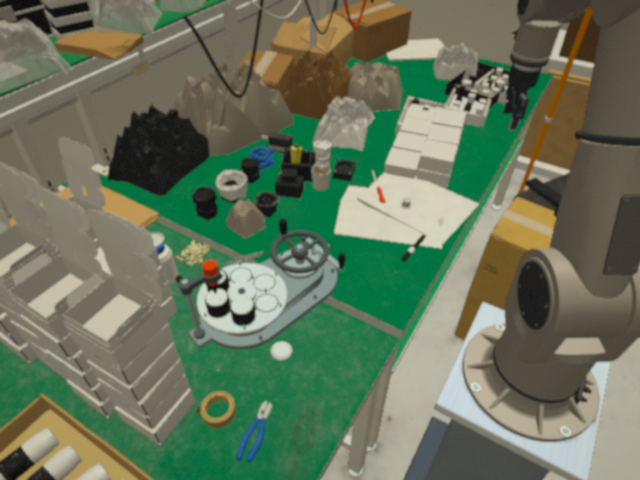

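The top view shows the wheel hub at about (311,232), the handle at (319,207), the knob near (321,270) and the dial centre near (251,212). The scene view shows the same with the knob at about (342,262). I'll enlarge both around the fixture.

```bash
python3 - <<'E'
import cv2,numpy as np
a=cv2.imread("pics/top0.png")[165:285,190:360]; b=cv2.imread("pics/scene0.png")[210:350,180:370]
a=cv2.resize(a,None,fx=4,fy=4,interpolation=2)[:, :]; b=cv2.resize(b,(0,0),fx=4,fy=4,interpolation=2)
cv2.imwrite("pics/tc.png",a); cv2.imwrite("pics/sc.png",b)
E
cat > h.py <<'E'
import numpy as np
from scipy.spatial.transform import Rotation as R
from plant import readout, viewer, manip
M={'top':(554.0358307,322.28159794,233.57260289,[253.27292977,-23.75717227,1527.71069645],[0.07977833,-0.07579949,-0.69346684,0.71203483]),
'scene':(475.1063141,318.29464501,241.92835352,[112.27201389,700.52899042,928.67744173],[-0.10320577,0.37702255,0.88545289,-0.25134785])}
def ray(n,u,v):
    f,cx,cy,c,q=M[n]; return np.array(c),R.from_quat(q).apply([(u-cx)/f,-(v-cy)/f,-1])
def onz(n,u,v,z):
    c,d=ray(n,u,v); return c+d*(z-c[2])/d[2]
def proj(n,p):
    f,cx,cy,c,q=M[n]; x=R.from_quat(q).inv().apply(np.array(p)-c); return cx+f*x[0]/-x[2], cy-f*x[1]/-x[2]
E
```

```text
(no output)
```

View pics/tc.png

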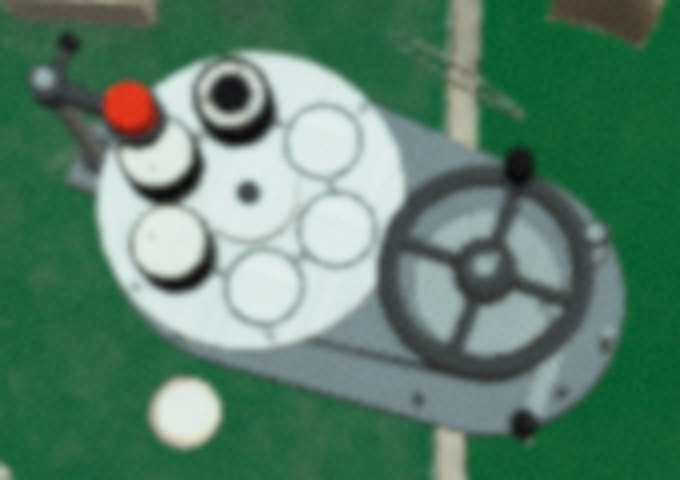

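View pics/sc.png

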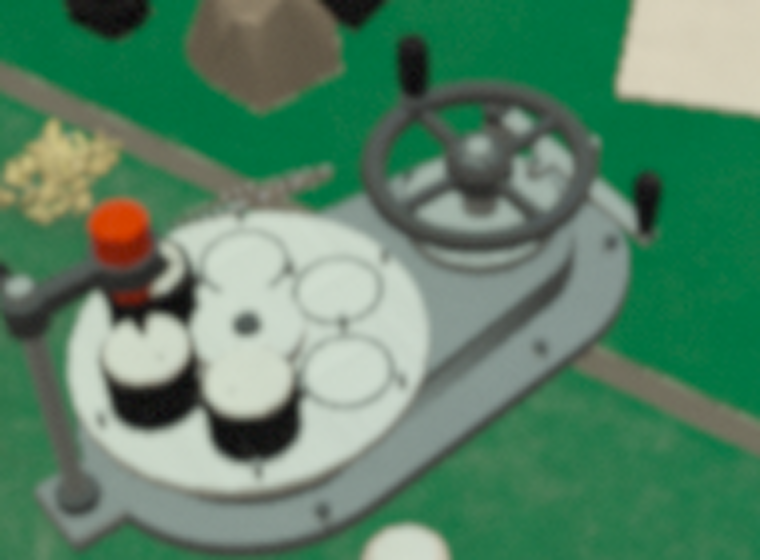

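The crops show the following. In the top crop: rim centre (487,272), handle (519,165), knob (523,425), dial centre (248,192). In the scene crop: handle (412,66), knob (648,205), rim centre (480,165), dial centre (247,324).

Run:
```python
from h import *
t=lambda u,v:(190+(u-1.5)/4,165+(v-1.5)/4); s=lambda u,v:(180+(u-1.5)/4,210+(v-1.5)/4)
for n,f,L in (("top",t,dict(rim=(487,272,101),handle=(519,165,145),knob=(523,425,105),dial=(248,192,62))),("scene",s,dict(rim=(480,165,101),handle=(412,66,135),knob=(648,205,100),dial=(247,324,62)))):
    P={k:onz(n,*f(u,v),z)[:2] for k,(u,v,z) in L.items()}
    d=P['dial']-P['rim']; print(n,{k:p.round(1) for k,p in P.items()},'dial-rim',np.hypot(*d),'yaw',np.degrees(np.arctan2(d[1],d[0])),
     'hd',np.hypot(*(P['handle']-P['rim'])))
    w=P['rim'];th=np.arctan2(d[1],d[0]);ex=np.array([np.cos(th),np.sin(th)]);ey=np.array([-ex[1],ex[0]])
    print('in fixture: knob',[(P['knob']-w)@ex,(P['knob']-w)@ey],'handle',[(P['handle']-w)@ex,(P['handle']-w)@ey])
w=manip; d=viewer.get_image("wrist"); print(d["tool_from_camera"],d["mtx"])
```

```text
top {'rim': array([574.7,  17.5]), 'handle': array([636.2,  -2.3]), 'knob': array([472.8,  -9.1]), 'dial': array([635.3, 183.8])} dial-rim 176.95011627108778 yaw 69.97991248121946 hd 64.62718399034661
in fixture: knob [np.float64(-59.87704904055899), np.float64(86.64578641092035)] handle [np.float64(2.5003122562958886), np.float64(-64.57879953315275)]
scene {'rim': array([578.4,  17.9]), 'handle': array([642.8,  -4.6]), 'knob': array([474.3,  -8. ]), 'dial': array([644.8, 170.2])} dial-rim 166.15809051983683 yaw 66.46301837414582 hd 68.1799144250415
in fixture: knob [np.float64(-65.26178375238626), np.float64(85.10216558776379)] handle [np.float64(5.100788050517178), np.float64(-67.98884241013141)]
[[-1.11200265e-03  9.59377351e-01  2.82123840e-01  7.14281965e+01]
 [ 9.99999381e-01  1.07993647e-03  2.69156140e-04  6.09451161e-01]
 [-4.64535210e-05  2.82123965e-01 -9.59377958e-01 -1.24628996e+02]
 [ 0.00000000e+00  0.00000000e+00  0.00000000e+00  1.00000000e+00]] [[385.03144369   0.         314.10134805]
 [  0.         385.03144369 237.24472701]
 [  0.           0.           1.        ]]
```

Both views agree: the wheel axis is at about (576,18), the yaw is about 70.5°, and the knob and handle fit the given sizes. With tool x along fixture x, the tool axes become (fx, -fy, -up). I'll turn the tool and shut the fingers first.

move_arm(plan=[[[0, 0, 0, 0, 0, -0.1, 0], [0, 0, 0, 0, 0, -0.1, 0], [0, 0, 0, 0, 0, -0.1, 0], [0, 0, 0, 0, 0, -0.1, 0], [0, 0, 0, 0, 0, -0.1, 0], [0, 0, 0, 0, 0, -0.1, 0], [0, 0, 0, 0, 0, -0.1, 0], [0, 0, 0, 0, 0, -0.106, 0]]])

```text
t: 0.82
tcp_pos: [278.1, -614.9, 250.0]
eef_rot: [0.815, 0.579, 0.0, -0.0]
wrist_force: [0.6, 0.5, 0.0]
grip_width: -0.001
gripper_force: 0.0
```

```bash
cat >> h.py <<'E'
W=np.array([576,17.7]);TH=np.radians(70.5);EX=np.array([np.cos(TH),np.sin(TH)]);EY=np.array([-EX[1],EX[0]])
def st(goal=None):
    o=readout.observe();r=R.from_quat(o['eef_rot']);p=o['tcp_pos'];tx=r.apply([1,0,0])
    print('t',round(o['t'],2),'yaw',np.degrees(np.arctan2(tx[1],tx[0])).round(2),'tz',r.apply([0,0,1]).round(4),'fix',((p[:2]-W)@EX).round(1),((p[:2]-W)@EY).round(1),p[2].round(1),'F',o['wrist_force'].round(1),'grip',o['grip_width'],'q',o['qpos'].round(2))
    if goal is not None:
        g=np.append(W+goal[0]*EX+goal[1]*EY,goal[2]); print('tool shift mm',r.inv().apply(g-p).round(1))
E
python3 -c "
from h import *
st((-30,96,250))"
```

```text
t 0.82 yaw 70.79 tz [-3.e-04  6.e-04 -1.e+00] fix -695.7 69.7 250.0 F [0.6 0.5 0. ] grip -0.0011723792129676937 q [ 1.12  0.43 -0.09  1.6   0.04  1.12  0.68]
tool shift mm [ 6.659e+02 -2.290e+01  3.000e-01]
```

move_arm(plan=[[[0.0415, 0.005, 0, 0, 0, 0, 0], [0.0415, 0.005, 0, 0, 0, 0, 0], [0.0415, 0.005, 0, 0, 0, 0, 0], [0.0415, 0.005, 0, 0, 0, 0, 0], [0.0415, 0.005, 0, 0, 0, 0, 0], [0.0415, 0.005, 0, 0, 0, 0, 0], [0.0415, 0.005, 0, 0, 0, 0, 0], [0.0415, 0.005, 0, 0, 0, 0, 0]]])

```text
t: 1.48
tcp_pos: [426.4, -314.4, 250.4]
eef_rot: [0.817, 0.577, -0.0, 0.0]
wrist_force: [0.4, -0.5, -0.6]
grip_width: -0.004
gripper_force: 0.0
```

move_arm(plan=[[[0.0415, -0.008, 0, 0, 0, 0, 0], [0.0415, -0.008, 0, 0, 0, 0, 0], [0.0415, -0.008, 0, 0, 0, 0, 0], [0.0415, -0.008, 0, 0, 0, 0, 0], [0.0415, -0.008, 0, 0, 0, 0, 0], [0.0415, -0.008, 0, 0, 0, 0, 0], [0.0415, -0.008, 0, 0, 0, 0, 0], [0.0415, -0.008, 0, 0, 0, 0, 0]]])

```text
t: 2.15
tcp_pos: [475.5, 15.2, 250.5]
eef_rot: [0.817, 0.577, 0.0, 0.0]
wrist_force: [1.9, -1.0, 0.0]
grip_width: -0.0
gripper_force: 0.0
```

```bash
python3 -c "
from h import *
import cv2
st((-30,96,112))
d=viewer.get_image('wrist'); cv2.imwrite('pics/w1.png',d['frame'][:,:,::-1])"
```

```text
t 2.15 yaw 70.5 tz [ 4.e-04 -3.e-04 -1.e+00] fix -35.8 93.9 250.5 F [ 1.9 -1.   0. ] grip -2.1309786333225684e-05 q [ 0.32  0.13 -0.52  2.01  0.08  1.02 -0.58]
tool shift mm [  5.9  -2.2 138.5]
```

View pics/w1.png

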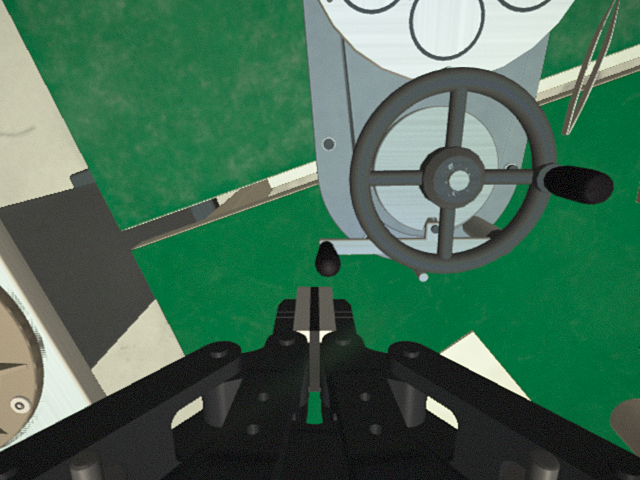

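The wrist view shows the closed fingers at (315,310), the knob from about (328,245) at its base to (328,265) at its top, the rim centre at (454,169), and the handle from (550,178) to (595,186).

```bash
cat >> h.py <<'E'
TC=np.array([[-1.11200265e-03,9.59377351e-01,2.82123840e-01,71.4281965],[9.99999381e-01,1.07993647e-03,2.69156140e-04,.609451161],[-4.64535210e-05,2.82123965e-01,-9.59377958e-01,-124.628996]])
def won(u,v,z,o=None):
    o=o or readout.observe(); r=R.from_quat(o['eef_rot']); p=o['tcp_pos']
    d=r.apply(TC[:,:3]@np.array([(u-314.10134805)/385.03144369,-(v-237.24472701)/385.03144369,-1])); c=p+r.apply(TC[:,3])
    g=(c+d*(z-c[2])/d[2])[:2]; return g.round(1),[((g-W)@EX).round(1),((g-W)@EY).round(1)]
E
python3 -c "
from h import *
st()
print('hub',won(458,180,116)); print('rim',won(453.5,169.5,101)); print('knobtop',won(328,266,121)); print('handletop',won(597,186,159)); print('handlebase',won(546,176,108)); print('tip',won(315,300,231))"
```

```text
t 2.2 yaw 70.91 tz [ 0.0018  0.0027 -1.    ] fix -27.9 95.7 250.9 F [-1.8 11.3 -0. ] grip -0.004466976643560998 q [ 0.31  0.13 -0.53  2.01  0.08  1.01 -0.59]
hub (array([580.4,  25. ]), [np.float64(8.3), np.float64(-1.7)])
rim (array([583.7,  29.5]), [np.float64(13.7), np.float64(-3.3)])
knobtop (array([478.4,  -2.9]), [np.float64(-52.0), np.float64(85.1)])
handletop (array([640.5,   6.7]), [np.float64(11.2), np.float64(-64.5)])
handlebase (array([641.1,   5.7]), [np.float64(10.4), np.float64(-65.4)])
tip (array([478.,  25.]), [np.float64(-25.8), np.float64(94.8)])
```

move_arm(plan=[[[0, 0, 0.034, 0, 0, 0, 0], [0, 0, 0.034, 0, 0, 0, 0], [0, 0, 0.034, 0, 0, 0, 0], [0, 0, 0.025, 0, 0, 0, 0], [0, 0, 0.01, 0, 0, 0, 0], [0, 0, 0, 0, 0, 0, 0], [0, 0, 0, 0, 0, 0, 0]]])

```text
t: 2.78
tcp_pos: [476.1, 13.5, 113.9]
eef_rot: [0.817, 0.577, 0.0, -0.0]
wrist_force: [1.3, 0.9, 1.3]
grip_width: -0.001
gripper_force: 0.0
```

```bash
sed -i 's/W=np.array(\[576,17.7\])/W=np.array([578,17.5])/' h.py; python3 -c "
from h import *
st((-80,90,112))"
```

```text
t 2.78 yaw 70.52 tz [-2.e-04  2.e-04 -1.e+00] fix -37.8 94.7 113.9 F [1.3 0.9 1.3] grip -0.0011874152539299852 q [ 0.26  0.33 -0.49  2.14  0.23  0.73 -0.72]
tool shift mm [-42.2   4.7   1.9]
```

move_arm(plan=[[[-0.004, 0.0005, 0, 0, 0, 0, 0], [-0.004, 0.0005, 0, 0, 0, 0, 0], [-0.004, 0.0005, 0, 0, 0, 0, 0], [-0.004, 0.0005, 0, 0, 0, 0, 0], [-0.004, 0.0005, 0, 0, 0, 0, 0], [-0.004, 0.0005, 0, 0, 0, 0, 0], [-0.004, 0.0005, 0, 0, 0, 0, 0], [-0.004, 0.0005, 0, 0, 0, 0, 0]]])

```text
t: 3.45
tcp_pos: [469.0, -18.6, 113.4]
eef_rot: [0.817, 0.577, 0.0, 0.0]
wrist_force: [1.1, 1.1, 0.5]
grip_width: 0.001
gripper_force: 0.9
```

```bash
python3 -c "
from h import *
st((-80,90,112))
o=readout.observe()
d=viewer.get_image('wrist'); import cv2;cv2.imwrite('pics/w2.png',d['frame'][:,:,::-1])"
```

```text
t 3.45 yaw 70.51 tz [ 4.e-04  1.e-04 -1.e+00] fix -70.4 90.7 113.4 F [1.1 1.1 0.5] grip 0.001314941351043474 q [ 0.32  0.32 -0.48  2.15  0.22  0.72 -0.64]
tool shift mm [-9.6  0.7  1.4]
```

View pics/w2.png

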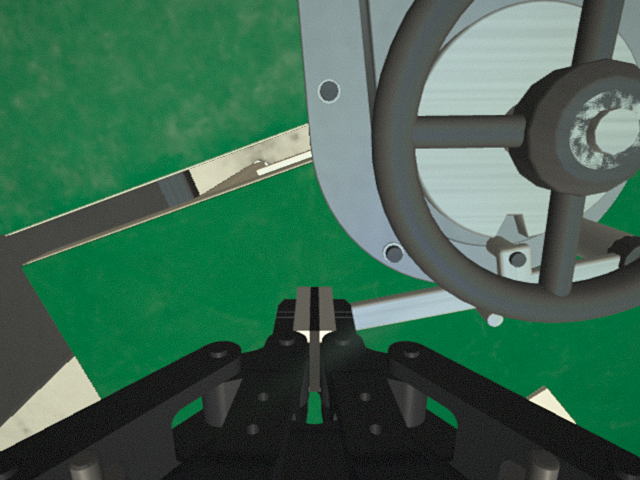

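The view shows the lever swung out, its bar from (350,318) to (515,258), and the roller leaving the notch. I'll push another 9 mm, to about 0.28 rad.

move_arm(plan=[[[-0.003, 0, 0, 0, 0, 0, 0], [-0.003, 0, 0, 0, 0, 0, 0], [-0.003, 0, 0, 0, 0, 0, 0], [-0.001, 0, 0, 0, 0, 0, 0], [0, 0, 0, 0, 0, 0, 0], [0, 0, 0, 0, 0, 0, 0]]])

```text
t: 4.0
tcp_pos: [465.4, -27.8, 113.3]
eef_rot: [0.817, 0.577, -0.0, -0.0]
wrist_force: [0.1, -0.8, -0.1]
grip_width: 0.004
gripper_force: 0.0
```

```bash
python3 -c "
from h import *
st((32,-65,250))"
```

```text
t 4.0 yaw 70.51 tz [-4.e-04 -1.e-04 -1.e+00] fix -80.3 91.1 113.3 F [ 0.1 -0.8 -0.1] grip 0.0038394385661909528 q [ 0.34  0.31 -0.47  2.16  0.22  0.71 -0.62]
tool shift mm [ 112.2  156.  -136.8]
```

move_arm(plan=[[[0.005, 0, -0.01, 0, 0, 0, 0], [0, 0, -0.035, 0, 0, 0, 0], [0, 0, -0.04, 0, 0, 0, 0], [0, 0, -0.022, 0, 0, 0, 0], [0.028, 0.039, 0, 0, 0, 0, 0], [0.028, 0.039, 0, 0, 0, 0, 0], [0.028, 0.039, 0, 0, 0, 0, 0], [0.028, 0.039, 0, 0, 0, 0, 0]]])

```text
t: 4.67
tcp_pos: [629.1, 24.4, 221.5]
eef_rot: [0.817, 0.577, 0.0, 0.0]
wrist_force: [0.1, 0.5, -0.2]
grip_width: 0.001
gripper_force: 0.0
```

move_arm(plan=[[[0, 0, 0, 0, 0, 0, 0], [0, 0, 0, 0, 0, 0, 0], [0, 0, 0, 0, 0, 0, 0]]])

```text
t: 4.92
tcp_pos: [626.8, 24.1, 220.3]
eef_rot: [0.816, 0.578, -0.0, -0.0]
wrist_force: [-1.3, 0.7, 0.3]
grip_width: 0.004
gripper_force: 0.0
```

```bash
python3 -c "
from h import *
st((34,-65,143))
d=viewer.get_image('wrist'); import cv2;cv2.imwrite('pics/w3.png',d['frame'][:,:,::-1])"
```

```text
t 4.92 yaw 70.56 tz [-1.1e-03  3.0e-04 -1.0e+00] fix 22.5 -43.8 220.3 F [-1.3  0.7  0.3] grip 0.00413039047516655 q [ 0.24  0.42 -0.5   1.72  0.22  1.06 -0.67]
tool shift mm [11.5 21.3 77.3]
```

View pics/w3.png

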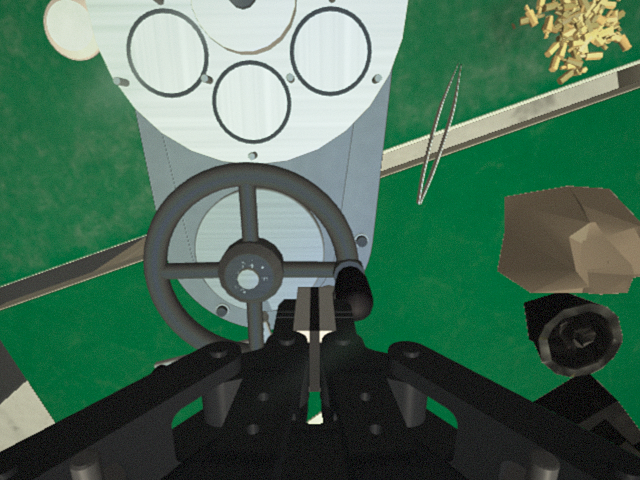

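The handle is visible from its base at (348,268) to (352,305), right beside the fingers at (315,305). The move fell about 20 mm short in y, so I'll shift +12, +21 mm before descending.

move_arm(plan=[[[0.012, 0.0, 0, 0, 0, 0, 0], [0.0, 0.011, 0, 0, 0, 0, 0], [0, 0.012, 0, 0, 0, 0, 0], [0, 0, 0.02, 0, 0, 0, 0], [0, 0, 0.025, 0, 0, 0, 0], [0, 0, 0.025, 0, 0, 0, 0], [0, 0, 0.008, 0, 0, 0, 0], [0, 0, 0, 0, 0, 0, 0]]])

```text
t: 5.63
tcp_pos: [651.9, 27.1, 140.8]
eef_rot: [0.817, 0.577, -0.001, -0.001]
wrist_force: [-0.4, 0.3, 0.2]
grip_width: -0.0
gripper_force: 0.0
```

```bash
python3 -c "
from h import *
st((34,-65,143))
o=readout.observe()
d=viewer.get_image('wrist'); import cv2;cv2.imwrite('pics/w4.png',d['frame'][:,:,::-1])"
```

```text
t 5.63 yaw 70.53 tz [-3.1e-03 -2.0e-04 -1.0e+00] fix 33.7 -66.5 140.8 F [-0.4  0.3  0.2] grip -9.911492014609284e-05 q [ 0.2   0.54 -0.46  1.73  0.29  0.95 -0.71]
tool shift mm [ 0.3 -1.5 -2.2]
```

View pics/w4.png

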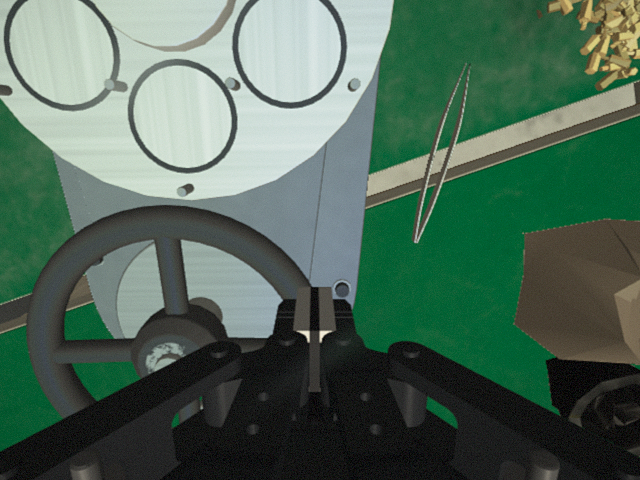

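The view shows the fingers beyond the handle on the dial side, clear of the rim. The robot is in position. I'll print the round-number row shifts for the circle, lag included.

```bash
python3 -c "
import numpy as np
p=-0.47+0.125*np.arange(0,53); X=np.round(-66*np.sin(p),0);Y=np.round(66*np.cos(p),0)
for k in range(0,52,8): print(round(p[k],3),[(int(a),int(b)) for a,b in zip(np.diff(X)[k:k+8],np.diff(Y)[k:k+8])], X[min(k+8,52)],Y[min(k+8,52)])"
```

```text
-0.47 [(-8, 3), (-8, 2), (-8, 2), (-8, 0), (-8, -1), (-8, -2), (-8, -2), (-7, -4)] -33.0 57.0
0.53 [(-7, -5), (-6, -5), (-6, -6), (-5, -7), (-3, -7), (-3, -8), (-2, -8), (-1, -8)] -66.0 3.0
1.53 [(0, -9), (1, -8), (3, -8), (3, -7), (4, -7), (5, -7), (6, -6), (6, -5)] -38.0 -54.0
2.53 [(7, -4), (8, -4), (8, -2), (8, -2), (8, 0), (8, 1), (8, 1), (8, 3)] 25.0 -61.0
3.53 [(7, 4), (7, 4), (7, 5), (5, 6), (5, 7), (4, 7), (3, 8), (2, 8)] 65.0 -12.0
4.53 [(1, 8), (0, 8), (-1, 9), (-2, 8), (-3, 7), (-4, 7), (-5, 7), (-6, 6)] 45.0 48.0
5.53 [(-6, 5), (-7, 5), (-8, 3), (-7, 3)] 17.0 64.0
```

move_arm(plan=[[[-0.005, 0, -0.002, 0, 0, 0, 0], [-0.007, 0, 0, 0, 0, 0, 0], [-0.009, 0, 0, 0, 0, 0, 0], [-0.009, 0, 0, 0, 0, 0, 0], [-0.009, -0.001, 0, 0, 0, 0, 0], [-0.01, -0.002, 0, 0, 0, 0, 0], [-0.01, -0.003, 0, 0, 0, 0, 0], [-0.008, -0.004, 0, 0, 0, 0, 0]]])

```text
t: 6.35
tcp_pos: [620.5, -34.0, 144.3]
eef_rot: [0.817, 0.577, -0.0, 0.0]
wrist_force: [-1.2, 8.6, 0.2]
grip_width: 0.002
gripper_force: 4.2
```

```bash
python3 -c "
from h import *
st((-33,-57,143))
d=viewer.get_image('top'); import cv2;cv2.imwrite('pics/t5.png',cv2.resize(d['frame'][165:285,190:360,::-1],None,fx=4,fy=4,interpolation=2))"
```

```text
t 6.35 yaw 70.47 tz [-0.e+00 -2.e-04 -1.e+00] fix -34.4 -57.3 144.3 F [-1.2  8.6  0.2] grip 0.0015570153755684194 q [ 0.31  0.49 -0.46  1.8   0.27  0.92 -0.62]
tool shift mm [ 1.4 -0.3  1.3]
```

View pics/t5.png

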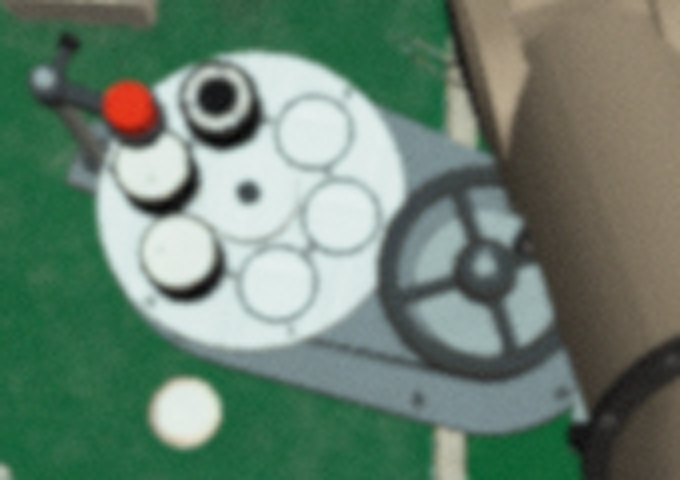

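The dial and wheel are turning: the open puck has moved to (218,97), and the spokes have rotated about 0.9 rad. I'll carry on round.

move_arm(plan=[[[-0.007, -0.005, 0, 0, 0, 0, 0], [-0.006, -0.005, 0, 0, 0, 0, 0], [-0.005, -0.006, 0, 0, 0, 0, 0], [-0.005, -0.007, 0, 0, 0, 0, 0], [-0.003, -0.007, 0, 0, 0, 0, 0], [-0.003, -0.008, 0, 0, 0, 0, 0], [-0.002, -0.008, 0, 0, 0, 0, 0], [-0.001, -0.008, 0, 0, 0, 0, 0]]])

```text
t: 7.07
tcp_pos: [558.9, -44.9, 144.4]
eef_rot: [0.817, 0.577, 0.0, 0.0]
wrist_force: [4.0, 1.9, -0.8]
grip_width: -0.0
gripper_force: 1.7
```

```bash
python3 -c "
from h import *
st((-66,-3,143))"
```

```text
t 7.07 yaw 70.5 tz [ 3.e-04 -1.e-04 -1.e+00] fix -65.2 -2.8 144.4 F [ 4.   1.9 -0.8] grip -0.00045843925831474513 q [ 0.36  0.4  -0.48  1.94  0.24  0.86 -0.59]
tool shift mm [-0.8  0.2  1.4]
```

move_arm(plan=[[[0, -0.009, 0, 0, 0, 0, 0], [0.001, -0.008, 0, 0, 0, 0, 0], [0.002, -0.008, 0, 0, 0, 0, 0], [0.003, -0.007, 0, 0, 0, 0, 0], [0.004, -0.007, 0, 0, 0, 0, 0], [0.005, -0.007, 0, 0, 0, 0, 0], [0.006, -0.006, 0, 0, 0, 0, 0], [0.006, -0.005, 0, 0, 0, 0, 0]]])

```text
t: 7.73
tcp_pos: [514.3, 0.5, 144.3]
eef_rot: [0.817, 0.577, -0.0, -0.0]
wrist_force: [1.0, -2.2, -0.3]
grip_width: -0.003
gripper_force: 1.1
```

```bash
python3 -c "
from h import *
st((-38,54,143))"
```

```text
t 7.73 yaw 70.53 tz [-4.e-04 -1.e-04 -1.e+00] fix -37.3 54.4 144.3 F [ 1.  -2.2 -0.3] grip -0.003005421945132352 q [ 0.31  0.34 -0.51  2.04  0.23  0.82 -0.67]
tool shift mm [-0.7  0.4  1.3]
```

move_arm(plan=[[[0.007, -0.004, 0, 0, 0, 0, 0], [0.008, -0.004, 0, 0, 0, 0, 0], [0.008, -0.002, 0, 0, 0, 0, 0], [0.008, -0.002, 0, 0, 0, 0, 0], [0.008, 0, 0, 0, 0, 0, 0], [0.008, 0.001, 0, 0, 0, 0, 0], [0.008, 0.001, 0, 0, 0, 0, 0], [0.008, 0.003, 0, 0, 0, 0, 0]]])

```text
t: 8.4
tcp_pos: [529.4, 62.3, 144.2]
eef_rot: [0.816, 0.577, -0.0, -0.0]
wrist_force: [-1.6, -3.3, -0.5]
grip_width: 0.001
gripper_force: 1.2
```

```bash
python3 -c "
from h import *
st((25,61,143))"
```

```text
t 8.4 yaw 70.53 tz [-7.e-04  0.e+00 -1.e+00] fix 26.0 60.8 144.2 F [-1.6 -3.3 -0.5] grip 0.0005336749896073181 q [ 0.2   0.37 -0.53  1.99  0.25  0.84 -0.8 ]
tool shift mm [-1.  -0.2  1.2]
```

move_arm(plan=[[[0.007, 0.004, 0, 0, 0, 0, 0], [0.007, 0.004, 0, 0, 0, 0, 0], [0.006, 0.005, 0, 0, 0, 0, 0], [0.005, 0.006, 0, 0, 0, 0, 0], [0.005, 0.007, 0, 0, 0, 0, 0], [0.004, 0.007, 0, 0, 0, 0, 0], [0.003, 0.008, 0, 0, 0, 0, 0], [0.002, 0.008, 0, 0, 0, 0, 0]]])

```text
t: 9.07
tcp_pos: [589.3, 82.1, 144.3]
eef_rot: [0.816, 0.577, -0.0, -0.0]
wrist_force: [-3.9, -1.3, 1.2]
grip_width: 0.001
gripper_force: 1.5
```

move_arm(plan=[[[0.001, 0.008, 0, 0, 0, 0, 0], [0, 0.008, 0, 0, 0, 0, 0], [-0.001, 0.009, 0, 0, 0, 0, 0], [-0.002, 0.008, 0, 0, 0, 0, 0], [-0.003, 0.007, 0, 0, 0, 0, 0], [-0.004, 0.007, 0, 0, 0, 0, 0], [0, 0, 0, 0, 0, 0, 0]]])

```text
t: 9.65
tcp_pos: [631.2, 56.0, 144.4]
eef_rot: [0.817, 0.577, 0.0, 0.0]
wrist_force: [-0.1, -0.2, -1.0]
grip_width: -0.001
gripper_force: 0.0
```

```bash
python3 -c "
from h import *
st((45,-48,143))
d=viewer.get_image('wrist'); import cv2;cv2.imwrite('pics/w6.png',d['frame'][:,:,::-1])"
```

```text
t 9.65 yaw 70.42 tz [ 1.2e-03 -2.0e-04 -1.0e+00] fix 54.0 -37.3 144.4 F [-0.1 -0.2 -1. ] grip -0.0007428056498190901 q [ 0.18  0.51 -0.49  1.77  0.29  0.93 -0.77]
tool shift mm [-9.  10.7  1.4]
```

move_arm(plan=[[[-0.004, 0.007, 0, 0, 0, 0, 0], [-0.005, 0.007, 0, 0, 0, 0, 0], [-0.005, 0.006, 0, 0, 0, 0, 0], [-0.005, 0.005, 0, 0, 0, 0, 0], [-0.005, 0.003, 0, 0, 0, 0, 0], [-0.003, 0.001, 0, 0, 0, 0, 0], [0, 0, 0, 0, 0, 0, 0], [0, 0, 0, 0, 0, 0, 0]]])

```text
t: 10.37
tcp_pos: [648.1, 22.1, 144.4]
eef_rot: [0.817, 0.577, -0.0, 0.0]
wrist_force: [0.2, 0.3, -0.4]
grip_width: 0.001
gripper_force: 0.0
```

```bash
python3 -c "
from h import *
st((27,-66,143))"
```

```text
t 10.37 yaw 70.49 tz [-0.e+00 -2.e-04 -1.e+00] fix 27.8 -64.5 144.4 F [ 0.2  0.3 -0.4] grip 0.0007372307247013134 q [ 0.22  0.53 -0.48  1.73  0.29  0.95 -0.71]
tool shift mm [-0.8  1.5  1.4]
```

move_arm(plan=[[[0.008, 0, -0.005, 0, 0, 0, 0], [0, 0, -0.035, 0, 0, 0, 0], [0, 0, -0.036, 0, 0, 0, 0], [0, 0, -0.03, 0, 0, 0, 0], [-0.01, -0.025, 0, 0, 0, 0, 0], [-0.01, -0.025, 0, 0, 0, 0, 0], [-0.012, -0.025, 0, 0, 0, 0, 0], [-0.012, -0.025, 0, 0, 0, 0, 0]]])

```text
t: 11.03
tcp_pos: [540.7, 23.0, 250.7]
eef_rot: [0.816, 0.578, 0.0, 0.0]
wrist_force: [-0.6, -0.9, -0.0]
grip_width: -0.001
gripper_force: 0.0
```

move_arm(plan=[[[-0.013, -0.025, 0, 0, 0, 0, 0], [-0.013, -0.025, 0, 0, 0, 0, 0], [-0.002, -0.008, 0, 0, 0, 0, 0], [0, 0, 0, 0, 0, 0, 0], [0, 0, 0, 0, 0, 0, 0], [0, 0, 0, 0, 0, 0, 0], [0, 0, 0, 0, 0, 0, 0]]])

```text
t: 11.62
tcp_pos: [478.8, 15.4, 250.3]
eef_rot: [0.816, 0.577, 0.0, -0.0]
wrist_force: [0.6, 0.7, 0.4]
grip_width: 0.001
gripper_force: 0.0
```

```bash
python3 -c "
from h import *
st((-36,94,250))
d=viewer.get_image('wrist'); import cv2;cv2.imwrite('pics/w7.png',d['frame'][:,:,::-1])"
```

```text
t 11.62 yaw 70.54 tz [ 1.e-04  6.e-04 -1.e+00] fix -35.1 92.8 250.3 F [0.6 0.7 0.4] grip 0.0010521459966463865 q [ 0.35  0.14 -0.56  2.    0.09  1.02 -0.59]
tool shift mm [-0.9 -1.2  0.3]
```

View pics/w7.png

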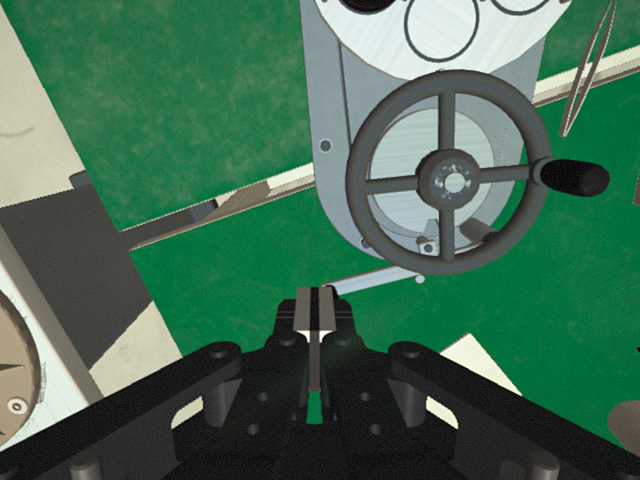

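The last view shows the handle tip at (592,179), the hub at (455,183) and the left/right spoke ends at (365,186) and (533,174). Compared with the start, the spokes lag by about 0.065 rad, so the wheel is near 6.22, inside both the step-3 window and the notch's ±0.1 capture range. The lever is still out. Next I go to its outer side and push it in.

move_arm(plan=[[[-0.025, 0.003, 0, 0, 0, 0, 0], [-0.025, 0.003, 0, 0, 0, 0, 0], [-0.025, 0.001, 0, 0, 0, 0, 0], [-0.025, 0, 0, 0, 0, 0, 0], [-0.003, 0, 0, 0, 0, 0, 0], [0, 0, 0, 0, 0, 0, 0], [0, 0, 0, 0, 0, 0, 0]]])

```text
t: 12.25
tcp_pos: [450.6, -84.1, 250.3]
eef_rot: [0.817, 0.577, 0.0, -0.0]
wrist_force: [0.5, 0.1, -0.0]
grip_width: 0.001
gripper_force: 0.0
```

```bash
python3 -c "
from h import *
st((-137,85,113))
d=viewer.get_image('wrist'); import cv2
g=cv2.cvtColor(d['frame'],cv2.COLOR_RGB2GRAY)
m=(g[150:285,260:420]<45).astype('uint8'); n,_,s,c=cv2.connectedComponentsWithStats(m)
for i in range(1,n):
  if s[i,4]>60: print(s[i],c[i]+[260,150], won(*(c[i]+[260,150]),105))"
```

```text
t 12.25 yaw 70.51 tz [-0.e+00  5.e-04 -1.e+00] fix -138.3 86.2 250.3 F [ 0.5  0.1 -0. ] grip 0.0005087393983357183 q [ 0.5   0.1  -0.48  2.05  0.05  1.01 -0.35]
tool shift mm [  1.2   1.2 137.3]
[ 50  10  27  28 521] [322.50095969 173.11132438] (array([469.6, -49.3]), [np.float64(-99.1), np.float64(79.9)])
```

The knob measures (-99,80), so the lever is out at about 0.28 rad. Descending beside it.

move_arm(plan=[[[0, 0, 0.034, 0, 0, 0, 0], [0, 0, 0.034, 0, 0, 0, 0], [0, 0, 0.034, 0, 0, 0, 0], [0, 0, 0.025, 0, 0, 0, 0], [0, 0, 0.01, 0, 0, 0, 0], [0, 0, 0, 0, 0, 0, 0]]])

```text
t: 12.8
tcp_pos: [449.4, -83.3, 111.6]
eef_rot: [0.816, 0.578, -0.001, -0.002]
wrist_force: [-0.2, -0.2, 0.1]
grip_width: -0.0
gripper_force: 0.0
```

move_arm(plan=[[[0.006, 0, 0, 0, 0, 0, 0], [0.006, 0, 0, 0, 0, 0, 0], [0.006, 0, 0, 0, 0, 0, 0], [0.006, 0, 0, 0, 0, 0, 0], [0.006, 0, 0, 0, 0, 0, 0], [0.006, 0, 0, 0, 0, 0, 0], [0.006, 0, 0, 0, 0, 0, 0], [0.003, 0, 0, 0, 0, 0, 0]]])

```text
t: 13.47
tcp_pos: [465.1, -41.3, 113.4]
eef_rot: [0.816, 0.577, -0.0, -0.0]
wrist_force: [-3.1, -1.7, -0.6]
grip_width: -0.003
gripper_force: 1.5
```

```bash
python3 -c "
from h import *
st((-80,86,113))"
```

```text
t 13.47 yaw 70.54 tz [-3.e-04 -1.e-04 -1.e+00] fix -93.1 86.8 113.4 F [-3.1 -1.7 -0.6] grip -0.0033467359401443963 q [ 0.36  0.31 -0.47  2.16  0.21  0.71 -0.59]
tool shift mm [13.1  0.8  0.4]
```

move_arm(plan=[[[0.002, 0, 0, 0, 0, 0, 0], [0.002, 0, 0, 0, 0, 0, 0], [0.002, 0, 0, 0, 0, 0, 0], [0.002, 0, 0, 0, 0, 0, 0], [0.001, 0, 0, 0, 0, 0, 0], [0, 0, 0, 0, 0, 0, 0]]])

```text
t: 13.97
tcp_pos: [468.3, -33.4, 113.4]
eef_rot: [0.817, 0.577, 0.0, -0.0]
wrist_force: [-0.4, -1.5, 0.4]
grip_width: -0.002
gripper_force: 0.4
```

```bash
python3 -c "
from h import *
st((-80,86,113))"
```

```text
t 13.97 yaw 70.52 tz [ 2.e-04  2.e-04 -1.e+00] fix -84.6 86.5 113.4 F [-0.4 -1.5  0.4] grip -0.0017101157601775462 q [ 0.34  0.31 -0.47  2.15  0.22  0.72 -0.61]
tool shift mm [4.6 0.5 0.4]
```

move_arm(plan=[[[0.001, 0, 0, 0, 0, 0, 0], [0.001, 0, 0, 0, 0, 0, 0], [0.001, 0, 0, 0, 0, 0, 0], [0.001, 0, 0, 0, 0, 0, 0], [0, 0, 0, 0, 0, 0, 0]]])

```text
t: 14.38
tcp_pos: [469.4, -29.9, 113.3]
eef_rot: [0.817, 0.577, -0.0, 0.0]
wrist_force: [-3.8, -3.8, 2.1]
grip_width: -0.003
gripper_force: 1.9
```

move_arm(plan=[[[0.001, 0, 0, 0, 0, 0, 0], [0.001, 0, 0, 0, 0, 0, 0], [0, 0, 0, 0, 0, 0, 0]]])

```text
t: 14.63
tcp_pos: [469.4, -29.6, 113.2]
eef_rot: [0.817, 0.577, -0.001, 0.0]
wrist_force: [-7.2, -13.5, 4.6]
grip_width: -0.0
gripper_force: 7.2
```

```bash
python3 -c "
from h import *
st((-80,86,113))"
```

```text
t 14.63 yaw 70.44 tz [-0.0016 -0.002  -1.    ] fix -80.6 86.6 113.2 F [ -7.2 -13.5   4.6] grip -0.0004584596484553604 q [ 0.33  0.32 -0.47  2.15  0.22  0.72 -0.62]
tool shift mm [0.6 0.6 0.2]
```

The lever stopped firmly at finger x = -80.6, which is where home was expected, with about 16 N. I'll back off and check knob and wheel numerically.

move_arm(plan=[[[-0.004, 0, 0, 0, 0, 0, 0], [-0.012, 0, 0, 0, 0, 0, 0], [-0.012, 0, -0.01, 0, 0, 0, 0], [-0.01, 0, -0.035, 0, 0, 0, 0], [0, 0, -0.04, 0, 0, 0, 0], [0, 0, -0.04, 0, 0, 0, 0], [0, 0, -0.012, 0, 0, 0, 0], [0, 0, 0, 0, 0, 0, 0]]])

```text
t: 15.3
tcp_pos: [459.6, -63.6, 254.3]
eef_rot: [0.817, 0.577, 0.003, 0.003]
wrist_force: [0.6, -1.4, 0.1]
grip_width: 0.0
gripper_force: 0.0
```

move_arm(plan=[[[0.03, -0.003, 0, 0, 0, 0, 0], [0.03, -0.003, 0, 0, 0, 0, 0], [0.022, 0, 0, 0, 0, 0, 0], [0, 0, 0, 0, 0, 0, 0], [0, 0, 0, 0, 0, 0, 0], [0, 0, 0, 0, 0, 0, 0]]])

```text
t: 15.8
tcp_pos: [479.0, 15.3, 249.8]
eef_rot: [0.816, 0.577, -0.0, -0.0]
wrist_force: [0.2, -0.3, 0.1]
grip_width: 0.001
gripper_force: 0.0
```

```bash
python3 -c "
from h import *
import cv2
st()
o=readout.observe();d=viewer.get_image('wrist'); cv2.imwrite('pics/w8.png',d['frame'][:,:,::-1])
for f in ('w1','w7','w8'):
  g=cv2.imread(f'pics/{f}.png',0)
  for nm,(r0,r1,c0,c1) in dict(knob=(225,285,290,370),handle=(120,240,520,639)).items():
    m=(g[r0:r1,c0:c1]<42).astype('uint8'); n,_,s,c=cv2.connectedComponentsWithStats(m)
    i=1+s[1:,4].argmax(); print(f,nm,s[i],(c[i]+[c0,r0]).round(1), won(*(c[i]+[c0,r0]),105 if nm=='knob' else 135,o) if f=='w8' else '')
  hc=cv2.HoughCircles(cv2.GaussianBlur(g,(5,5),0),cv2.HOUGH_GRADIENT,1,100,param1=100,param2=30,minRadius=92,maxRadius=112); print(hc)
"
```

```text
t 15.8 yaw 70.53 tz [-6.e-04  2.e-04 -1.e+00] fix -35.1 92.6 249.8 F [ 0.2 -0.3  0.1] grip 0.0006073473942599345 q [ 0.36  0.15 -0.57  2.    0.09  1.02 -0.59]
w1 knob [ 25  17  26  35 541] [326.7 258.3] 
w1 handle [  24   46   69   38 1993] [578.5 183.9] 
[[[460.5 177.5 110.3]]]Traceback (most recent call last):
  File "<string>", line 10, in <module>
    i=1+s[1:,4].argmax(); print(f,nm,s[i],(c[i]+[c0,r0]).round(1), won(*(c[i]+[c0,r0]),105 if nm=='knob' else 135,o) if f=='w8' else '')
        ~~~~~~~~~~~~~~^^
ValueError: attempt to get argmax of an empty sequence
```

```bash
python3 -c "
from h import *
import cv2
G={f:cv2.imread(f'pics/{f}.png',0) for f in ('w1','w7','w8')}
for f,g in G.items():
  for nm,(r0,r1,c0,c1) in dict(knob=(225,285,290,370),handle=(120,240,520,639)).items():
    if (f,nm)==('w7','knob'): continue
    m=(g[r0:r1,c0:c1]<42).astype('uint8'); n,_,s,c=cv2.connectedComponentsWithStats(m)
    i=1+s[1:,4].argmax(); print(f,nm,s[i],(c[i]+[c0,r0]).round(1), won(*(c[i]+[c0,r0]),105 if nm=='knob' else 135) if f=='w8' else '')
def tm(name,box,fa,fb):
  r0,r1,c0,c1=box;t=G[fa][r0:r1,c0:c1];s=G[fb][r0-15:r1+15,c0-15:c1+15];q=cv2.matchTemplate(s,t,5);_,v,_,l=cv2.minMaxLoc(q);print(name,fb,(l[0]-15,l[1]-15),round(v,3))
for fb in('w7','w8'):
  tm('screw',(130,158,315,343),'w1',fb);tm('tweezer',(40,140,555,620),'w1',fb);tm('hub',(145,212,420,490),'w1',fb);tm('Lspoke',(160,195,345,400),'w1',fb);tm('spoketop',(75,120,430,480),'w1',fb);tm('dialedge',(30,85,380,470),'w1',fb)
"
```

```text
w1 knob [ 25  17  26  35 541] [326.7 258.3] 
w1 handle [  24   46   69   38 1993] [578.5 183.9] 
w7 handle [  20   39   70   38 1985] [574.7 176.8] 
w8 knob [ 21  18  25  36 543] [322.6 260.1] (array([476.7, -11.4]), [np.float64(-61.0), np.float64(85.8)])
w8 handle [  20   45   69   39 1983] [574.4 183.8] (array([644.1,  -5.9]), [np.float64(-0.0), np.float64(-70.1)])
screw w7 (-3, 2) 0.95
tweezer w7 (-3, 1) 0.971
hub w7 (-4, 2) 0.925
Lspoke w7 (-4, 7) 0.936
spoketop w7 (-10, 3) 0.931
dialedge w7 (-5, 2) 0.988
screw w8 (-3, 1) 0.938
tweezer w8 (-3, 2) 0.986
hub w8 (-4, 2) 0.964
Lspoke w8 (-4, 3) 0.975
spoketop w8 (-6, 2) 0.984
dialedge w8 (-4, 2) 0.991
```

Knob shift (-4,+2) px equals the hub and base shift, so the lever is home. The handle is within about 0.015 rad of one full turn. The robot is clear, so I'm handing in.

```bash
python3 -c "
from plant import manip
print(manip.sign_off())"
```

```text
the job is handed in; nothing more can be done
None
```

I handed the job in after one full clockwise turn of the wheel, within about 0.015 rad by the wrist camera, and with the lever pushed back home in the notch. I did not check the final puck positions in a picture, and the sign-off returned no verdict.

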